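Lock a filter cartridge into the inclined bayonet socket of a gas manifold

ROBOT

A 6-joint arm with a two-finger parallel gripper is mounted at the origin on a cart in front of the work surface, level with it; the furniture and walls round the work are solid. World frame = base frame: x ahead of the robot, y to its left, z up, the work surface at z = 0. Lengths are in m, angles in degrees, forces in N, time in s.
With the tool pointing down it reaches from about 0.3 to 0.75 m from the base axis. Payload 8.5 kg.
Tool frame: the origin (TCP) lies midway between the tips of the shut fingers; the grasp point (between the pads) lies env.tcp_to_grasp behind it (env.tcp_to_grasp is the distance from the TCP to the grasp point, in m); z points along the fingers, y is the line along which they close (so a half turn about z gives the same grasp; the last joint's range is limited). The gripper opens to 85 mm and grips with 20 to 120 N. Pads are 22 mm wide; open, the fingers measure 114 mm over their backs; the gripper's body (76 mm by 85 mm) begins 54 mm behind the grasp point. The pads swing forward as they close: fully open they stand 13 mm farther back than shut.
Start: joints at [-79.601, 21.807, 74.336, -0, 83.858, -12.336], TCP at [0.213, -0.507, 0.211] pointing down, gripper open.
Joint ranges: [-178.18, 178.18], [-50.72, 133.34], [12.68, 142.11], [-81.47, 261.47], [9.98, 163.14], [-165.26, 165.26]. Speed limits (degrees/s): [136.94, 136.94, 180, 180, 180, 180].

INTERFACE

Orientations are given as a 3x3 rotation matrix whose columns are the frame's x, y, z axes.
In Python, from rig import observe, optics, job, env gives the robot as it stands. The module is installed in compiled form; this text tells all that it offers.
- The arm moves only by the shell command python3 -m jog 'ROWS' [FORCE]. ROWS is JSON, a list of rows, each a list of 7 numbers: the turn, a rotation vector about the tool's x, y, z in rad, then the shift along the tool's x, y, z in m, then the opening in per cent of the stroke, from 0 (shut) to 100 (fully open). A call has 1 to 10 rows; each row shifts and turns the commanded pose from where the row before left it, along the tool's axes as they then stand; what a row does not reach is not made up. A row lasts 1/8 s, in which the tool goes at most 62.5 mm and 10.7 degrees, less where a joint would pass 70% of its speed; a pose out of reach is approached as far as the arm can. A call is refused whole if a number of a shift passes 0.0625 or a number of a turn 0.188, either way. A call with a gripper value outside its range is refused whole. The fingers move at their own pace and stop on an object; FORCE is the grip in N (left out, the last holds). Time passes only in rows, so rows that do not move let the fingers close. It gives the time, the measured TCP pose, the force, the opening and the grip force at its end, in the units of the state.
- observe(): the state, without advancing time (a new reading comes with each control period).
- optics.get_image(name): name is "scene" or "side" or "wrist"; returns a dict with "pixels" (384x512x3 uint8, red, green, blue), "mtx" (3x3 intrinsics, pixels), "dist_coeffs" ([k1, k2, p1, p2, k3] as OpenCV has them; the pictures are not rectified), "rvec" (rotation vector, rad) and "tvec" (3), from world to camera coordinates, as OpenCV has them. Camera axes: x right, y down, z forward; pixel columns grow to the right and rows downward; lengths in m; the calibration is good to about 2 mm. A picture is of the moment at which its call begins. There is no depth.
- job.close_job(): hands the job in; it is judged then, once.
The state is a dict: "time_s": time; "q": joint angles; "qvel": joint speeds; "joint_efforts": joint torques, N m; "position": TCP position; "tool_rot": TCP orientation; "ft_force": force on the tool from outside, world axes, zero at the start; "wrist_torque": the same for the moment, N m; "grip_width": finger opening in m; "gripper_force": force on a finger pad.
Only numpy, scipy, OpenCV 4.12 (cv2) and the standard library are available. Lean on these libraries where they do the work, as an engineer would, in place of code of your own. Each camera call takes 0.05 s, during which the arm holds its last target. There are 200 camera calls.

TASK

Fit the tall filter cartridge into the inclined bayonet socket of the gas manifold: take it out of its parking cup, find the slots with its two lugs, push it in against the spring, turn it clockwise (seen from its grip end) to the stop and let go, so that it stays locked in the socket. Leave the short cartridge standing in its cup.

Things in the scene. Friction and masses are not known exactly. Their poses are not given: they have to be found in the camera images.
- tall_cartridge: The taller of two white filter cartridges with black wing grip and brass stem, 140 mm high, at first upright in a cup. Origin: centre of the foot, z up its axis. Stem radius 20 mm from z = 4 to 36, tapering to 16.5 at the foot. Two lugs on the stem at +x and -x, out to radius 27.5, 9 wide, z = 10 to 16 mm. Body radius 27, z = 36 to 100. About 0.2 kg. A half turn about z gives the same part.
- tall_grip (a point): Middle of the tall cartridge's wing grip, on the axis 122 mm above the foot; its axes are the cartridge's. The wing is a bar 50 mm long in x, 22 mm thick in y, 100 to 140 mm above the foot: pinch it across y.
- short_cartridge: The same kind of cartridge but only 100 mm high (wing grip z = 60 to 100 mm), upright in the other cup. Origin: centre of the foot, z up.
- cup_a: Grey parking cup in which the tall cartridge stands, fixed; 82 mm across its foot, 24 mm high, well radius 30 mm, inner floor at 6 mm. Origin: centre of the underside. The other cup is alike.
- socket: Round grey socket housing on the manifold, outer radius 38 mm, fixed; its axis leans 30 degrees from vertical, towards the robot's side. Origin: centre of the mouth, in the outer plane of the steel lip, 95 mm above the worktop; z points out along the axis, y is level. The lip's bore has radius 21.5 mm, so the stem enters with 1.5 mm to spare; the lugs need the slots.
- slots (a point): Centre of the mouth again (axes as the socket's). Two opposite slots, 12.5 mm wide, pass the lugs. Their direction is NOT reported: each start it lies anywhere within 35 degrees either way of the socket's x axis (+x and -x), to be seen or felt. With the lugs resting on the lip the foot is at socket z = -10 mm; over the slots it goes down freely to -16 mm.
- seat (a point): Centre of the spring plunger's face in the socket at rest, socket z = -16 mm. It pushes the foot back: 6 N at first, 10 N at -25 mm, 13 N at the bottom, -32 mm. With the foot at -24.5 mm or deeper (aim for -27) the cartridge can turn under the lip, clockwise only seen from the grip end (negative about z).
- pocket (a point): On the axis, 4 mm below the mouth: height of the lugs' upper faces when locked. From 50 to 64 degrees of turn past the slot's middle the lugs are below locking pockets in the lip; at 64 a solid stop. Let go there, the spring lifts the lugs into the pockets and the foot rests at socket z = -20 mm: locked. Let go at less turn, it is not locked.
Things that resemble listed ones, but are neither listed nor needed, are in the scene too. What is shaped like the cup_a but yellow is not meant. Leave any red look-alike of the short_cartridge alone.

How it is judged (in metres and radians):
On the way, in this order (a step that is already met when the one before it is completed fails the run):
1. the tall cartridge is lifted clear of its cup (z of tall_cartridge in the frame of cup_a above 0.035 m), for 0.1 s.
2. the tall cartridge is pushed into the socket against the spring until its lugs are below the lip (foot 23.5 mm or more below the mouth) (z of tall_cartridge in the frame of socket between -0.035 and -0.0235 m and distance between tall_cartridge and socket below 0.036 m and angle between the z axis of tall_cartridge and the z axis of socket, either way round below 0.12 rad), for 0.1 s.
At the end, for the whole second after the job is handed in: Tall cartridge locked: released, at rest, its foot 18.3 to 22.2 mm below the mouth along the socket axis (unlocked it stands at 16 mm), centred within 4 mm, in line within 5 degrees; the short cartridge upright (within 8 degrees), within 15 mm of where it was (z of tall_cartridge in the frame of socket between -0.0222 and -0.0183 m and x of tall_cartridge in the frame of socket between -0.004 and 0.004 m and y of tall_cartridge in the frame of socket between -0.004 and 0.004 m and angle between the z axis of tall_cartridge and the z axis of socket, either way round below 0.09 rad and linear speed of tall_cartridge below 0.02 m/s and angle between short_cartridge's own z axis and vertical below 0.15 rad and distance of short_cartridge from where it was at the start of the episode below 0.015 m); the robot touches nothing.
It fails at once if the short cartridge is lifted or knocked over (distance of short_cartridge from where it was at the start of the episode above 0.02 m or angle between short_cartridge's own z axis and vertical above 0.3 rad).
It also fails if it takes over 61 s, if anything falls off the work surface, if the arm or the gripper's body presses on something with over 40 N, if the wrist force passes 120 N, or if a joint passes its speed limit or range.

## Working session

There is one attempt and no reset: what is moved stays moved. The work goes in short steps, Python scripts to look and compute and a shell command to move; the robot and the scene stay as the last step left them, time stands still between calls to the robot, and variables do not carry over. Pictures are saved under pics/ and viewed, at most 10 in all, crops included, and the job is handed in when it is done.

```bash
mkdir -p pics; python3 - <<'E'
from rig import observe, optics, env
import cv2,numpy as np
print(env.tcp_to_grasp,observe())
a=[]
for n in ("scene","side"):
    d=optics.get_image(n);np.savez(f"{n}0.npz",**d)
    cv2.imwrite(f"pics/{n}0.png",d["pixels"][:,:,::-1]);print(n,d["mtx"].tolist(),np.ravel(d["dist_coeffs"]),np.ravel(d["rvec"]),np.ravel(d["tvec"]))
E
```

```text
0.0187 {'time_s': 0.0, 'q': array([-7.96016800e+01,  2.18413361e+01,  7.43859211e+01,  1.07211911e-03,
        8.38584698e+01, -1.23343843e+01]), 'qvel': array([0.00987645, 0.05354454, 0.0636002 , 0.05928026, 0.06614538,
       0.10392668]), 'joint_efforts': array([-2.35459906e-03, -4.48464310e+01, -2.31276137e+01, -4.10436260e-04,
        4.81230862e-03, -2.49105091e-05]), 'position': array([ 0.21249198, -0.50693583,  0.21030169]), 'tool_rot': array([[ 9.22318487e-01,  3.86430519e-01, -2.51753757e-04],
       [ 3.86430453e-01, -9.22317369e-01,  1.47500310e-03],
       [ 3.37789351e-04, -1.45770795e-03, -9.99998880e-01]]), 'ft_force': array([-0.33207373, -0.33998506, -0.32193684]), 'wrist_torque': array([0.01080126, 0.03203966, 0.00166066]), 'gripper_force': 0.0, 'grip_width': 0.08516164296565507}
scene [[408.30951930227883, 0.0, 248.981270426149], [0.0, 408.30951930227883, 189.6968044743723], [0.0, 0.0, 1.0]] [-0.11763649  0.          0.          0.          0.        ] [ 0.92670335 -2.17140239  1.32543158] [0.34823442 0.29690544 0.58834547]
side [[451.30235308124105, 0.0, 245.6838867395881], [0.0, 451.30235308124105, 195.95987904748895], [0.0, 0.0, 1.0]] [-0.05036513  0.          0.          0.          0.        ] [ 2.24146365 -0.28230861  0.12936859] [-0.57271338  0.13366608  1.06487742]
```

View pics/scene0.png

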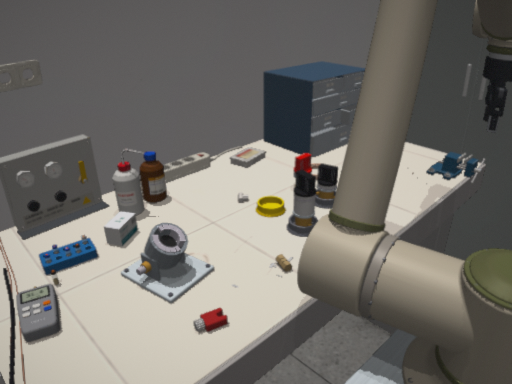

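View pics/side0.png

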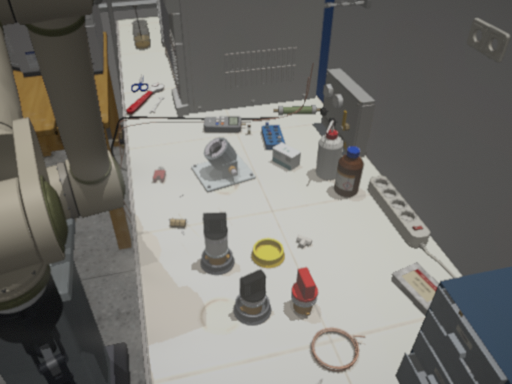

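The scene has three cartridges. In the side view they stand at (216,240), (253,297) and (305,293, red). The white one at (216,240) is clearly the taller, so it is the tall one, and its cup is grey. The yellow cup at (268,252) is a decoy. The socket is at (220,155) in the side view and (167,248) in the scene view. I'll confirm with an enlarged composite.

```bash
python3 - <<'E'
import cv2,numpy as np
s=np.load("side0.npz")["pixels"];c=np.load("scene0.npz")["pixels"]
def crop(im,x,y,w,h,k):
    o=cv2.resize(im[y:y+h,x:x+w],None,fx=k,fy=k,interpolation=cv2.INTER_CUBIC)
    for i in range(0,w,10): cv2.line(o,(i*k,0),(i*k,6 if i%50 else 14),(0,255,0),1)
    for i in range(0,h,10): cv2.line(o,(0,i*k),(6 if i%50 else 14,i*k),(0,255,0),1)
    return o
a=np.hstack([crop(s,190,200,100,75,4),crop(c,270,160,100,75,4)])
b=np.hstack([crop(s,180,125,100,75,4),crop(c,120,215,100,75,4)])
cv2.imwrite("pics/c0.png",np.vstack([a,b])[:,:,::-1])
E
```

```text
(no output)
```

View pics/c0.png

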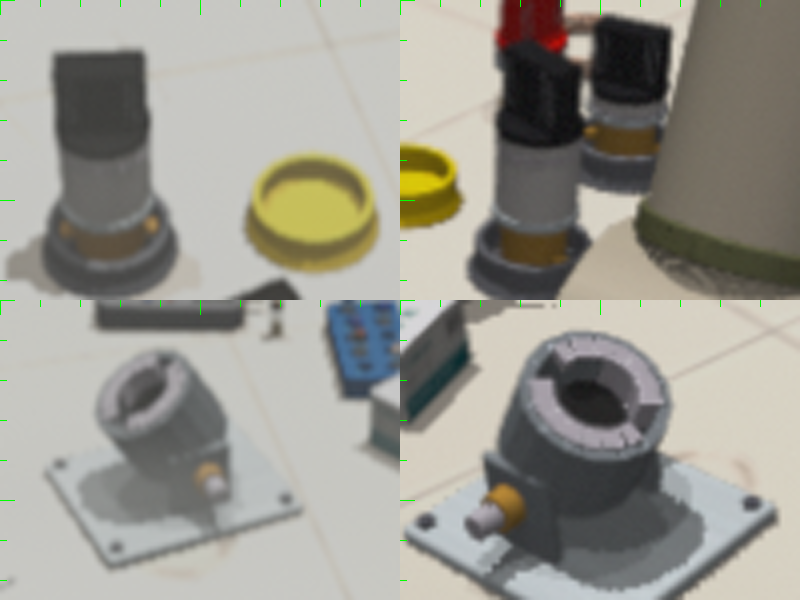

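The crop confirms it: the tall white cartridge with a brass stem stands in the grey cup at side (216,240), with the short one behind it. The socket mouth is at about side (216,148) and scene (168,239), and both slots are visible. Next I fit the positions.

```bash
cat > h.py <<'E'
import numpy as np,cv2
from scipy.optimize import least_squares
from scipy.spatial.transform import Rotation as R
def P(d,X):
    return cv2.projectPoints(np.atleast_2d(np.float64(X)),d["rvec"],d["tvec"],d["mtx"],d["dist_coeffs"])[0].reshape(-1,2)
def sock(phi): # lean azimuth phi (deg): z axis leans toward azimuth phi; y level
    p=np.radians(phi); h=np.array([np.cos(p),np.sin(p),0]); z=.5*h+np.array([0,0,np.sqrt(.75)])
    y=np.cross([0,0,1],h); x=np.cross(y,z); return np.c_[x,y,z]
def ring(c,Rm,r,z=0,n=72):
    t=np.linspace(0,2*np.pi,n,endpoint=False); return c+np.c_[r*np.cos(t),r*np.sin(t),0*t+z]@Rm.T
E
python3 - <<'E'
from h import *
s=dict(np.load("side0.npz"));c=dict(np.load("scene0.npz"))
# tall axis: vertical through x,y ; z free per view
f=lambda p: np.r_[P(s,[p[0],p[1],p[2]])[0]-[216.6,242.5],P(c,[p[0],p[1],p[3]])[0]-[304.4,207.5]]
r=least_squares(f,[.45,-.2,.07,.07]);print("tall",r.x,r.cost)
x,y=r.x[:2]
for n,d in(("side",s),("scene",c)):
    print(n,"top",P(d,[x,y,.146])[0],"cupbase front",P(d,ring(np.array([x,y,0]),np.eye(3),.041)).max(0),P(d,ring(np.array([x,y,0]),np.eye(3),.041)).min(0))
    # wing ends of the top face against yaw
    for w in range(0,180,15):
        k=R.from_euler('z',w,degrees=True).as_matrix()
        q=P(d,np.array([x,y,.146])+np.array([[25,11,0],[25,-11,0],[-25,-11,0],[-25,11,0]])/1e3@k.T);print(w,q.round(0).astype(int).tolist())
ells={'side':((97,190),(50,138)),'scene':((120,268),(32,158))}
off={'side':(180,125),'scene':(120,215)}
def g(p):
    o=[]
    for n,d in(("side",s),("scene",c)):
        q=P(d,ring(np.array([p[0],p[1],.095]),sock(p[2]*100),.038))
        (a,b),(e,h)=ells[n];O=off[n]
        o+=[q[:,0].min()-O[0]-a/4,q[:,0].max()-O[0]-b/4,q[:,1].min()-O[1]-e/4,q[:,1].max()-O[1]-h/4]
    return np.array(o)
for a in(1.2,1.8,2.4):
    r=least_squares(g,[.5,.1,a],diff_step=1e-4);print("sock",r.x,r.cost,r.fun.round(1))
b=min((least_squares(g,[.5,.1,a],diff_step=1e-4) for a in(1.2,1.8,2.4)),key=lambda r:r.cost).x
C=np.array([b[0],b[1],.095]);S=sock(b[2]*100)
obs={'side':[(170,68),(112,118)],'scene':[(145,68),(248,118)]}
for n,d in(("side",s),("scene",c)):
    for u in obs[n]:
        u=np.array(off[n])+np.array(u)/4
        v=least_squares(lambda p:P(d,C+S@[p[0],p[1],0])[0]-u,[0,0]).x
        print(n,"slot pt",v, np.degrees(np.arctan2(v[1],v[0])))
E
```

```text
tall [ 0.48430337 -0.16052133  0.06825203  0.05488536] 2.4233807008389483e-27
side top [214.94849268 216.15728838] cupbase front [235.75914137 277.26965724] [200.05149303 250.58993258]
0 [[226, 211], [228, 218], [204, 222], [202, 215]]
15 [[223, 209], [228, 215], [206, 223], [202, 217]]
30 [[220, 208], [227, 213], [209, 224], [202, 219]]
45 [[217, 208], [226, 211], [213, 225], [204, 221]]
60 [[214, 208], [224, 210], [216, 225], [206, 223]]
75 [[211, 208], [221, 208], [220, 224], [209, 224]]
90 [[208, 209], [218, 208], [223, 223], [212, 225]]
105 [[205, 211], [214, 208], [225, 221], [216, 225]]
120 [[203, 213], [211, 208], [227, 219], [219, 224]]
135 [[202, 215], [208, 209], [228, 217], [222, 223]]
150 [[202, 217], [205, 211], [228, 215], [225, 222]]
165 [[203, 220], [203, 213], [227, 213], [227, 220]]
scene top [306.11541006 172.95085361] cupbase front [320.12441991 236.07699991] [286.75156726 218.40091555]
0 [[295, 171], [301, 168], [318, 175], [312, 178]]
15 [[294, 172], [298, 169], [318, 173], [314, 177]]
30 [[295, 174], [296, 170], [318, 172], [316, 176]]
45 [[296, 175], [295, 17
[... 279 characters left out ...]
313, 169]]
135 [[312, 178], [302, 178], [300, 169], [310, 169]]
150 [[315, 177], [305, 178], [298, 169], [307, 168]]
165 [[316, 176], [309, 178], [296, 170], [304, 168]]
sock [0.54946035 0.17608883 1.92267314] 3.656431101812712 [-0.9 -0.2 -1.5 -1.3 -0.   0.6 -1.2 -0.9]
sock [0.54946035 0.17608883 1.9226724 ] 3.656431097287349 [-0.9 -0.2 -1.5 -1.3 -0.   0.6 -1.2 -0.9]
sock [0.54946035 0.17608883 1.92267319] 3.6564311021038134 [-0.9 -0.2 -1.5 -1.3 -0.   0.6 -1.2 -0.9]
side slot pt [-0.02416345  0.00355563] 171.62903923088248
side slot pt [0.02835653 0.00542913] 10.838668697718283
scene slot pt [-0.02380275 -0.01285004] -151.6373661662834
scene slot pt [0.02751657 0.00991264] 19.811179548283544
```

```bash
python3 -m jog '[[0,0,-0.177,0,0,-0.03,100],[0,0,-0.177,0,0,-0.03,100],[0,0,-0.177,0,0,0,100],[0,0,-0.177,0,0,0,100],[0,0,-0.177,0,0,0,100],[0,0,-0.177,0,0,0,100],[0,0,-0.177,0,0,0,100],[0,0,-0.177,0,0,0,100],[0,0,-0.177,0,0,0,100],[0,0,-0.177,0,0,0,100]]' && python3 -m jog '[[0,0,-0.177,0,0,0,100],[0,0,-0.177,0,0,0,100],[0,0,-0.177,0,0,0,100],[0,0,-0.177,0,0,0,100]]'
cat >> h.py <<'E'
def go(o,pos,Rt):
    A=o["tool_rot"]; print("shift tool",(A.T@(np.array(pos)-o["position"])).round(4),"turn tool",R.from_matrix(A.T@Rt).as_rotvec().round(4),"q",o["q"].round(1),"t",o["time_s"])
def toolR(yaw,z=(0,0,-1)): # tool x nearest to yaw
    z=np.array(z,float);z/=np.linalg.norm(z);x=np.array([np.cos(np.radians(yaw)),np.sin(np.radians(yaw)),0]);x-=z*(x@z);x/=np.linalg.norm(x);return np.c_[x,np.cross(z,x),z]
E
python3 - <<'E'
from h import *
from rig import observe
go(observe(),[.484,-.16,.27],toolR(165))
E
```

```text
time_s: 1.35
position: [0.2125, -0.5071, 0.2705]
tool_rot: [[-0.566, 0.824, -0.0], [0.824, 0.566, 0.001], [0.001, 0.0, -1.0]]
ft_force: [0.6, 0.2, 0.0]
grip_width: 0.0856
gripper_force: 0.0
time_s: 1.85
position: [0.2125, -0.5071, 0.2705]
tool_rot: [[-0.966, 0.258, -0.0], [0.258, 0.966, 0.001], [0.0, 0.001, -1.0]]
ft_force: [-0.2, -0.3, -0.5]
grip_width: 0.0857
gripper_force: 0.0
shift tool [-0.1727  0.4054  0.0008] turn tool [ 0.0009 -0.0004  0.0008] q [ -79.6   19.8   67.6    0.    92.7 -154.7] t 1.85
```

```bash
python3 -m jog '[[0,0,0,-0.0216,0.0507,0,100],[0,0,0,-0.0216,0.0507,0,100],[0,0,0,-0.0216,0.0507,0,100],[0,0,0,-0.0216,0.0507,0,100],[0,0,0,-0.0216,0.0507,0,100],[0,0,0,-0.0216,0.0507,0,100],[0,0,0,-0.0216,0.0507,0,100],[0,0,0,-0.0216,0.0507,0,100],[0,0,0,0,0,0,100]]'
python3 - <<'E'
from h import *
from rig import observe,optics
go(observe(),[.484,-.16,.27],toolR(165))
d=optics.get_image("wrist");np.savez("w1.npz",**d)
im=d["pixels"][:,:,::-1].copy()
for yaw in(165,):
    k=R.from_euler('z',yaw,degrees=True).as_matrix()
    for p in P(d,np.array([.484,-.16,.146])+np.array([[25,11,0],[25,-11,0],[-25,-11,0],[-25,11,0]])/1e3@k.T): cv2.circle(im,tuple(int(v) for v in p),2,(0,255,0),-1); print(p)
cv2.imwrite("pics/w1.png",im)
E
```

```text
time_s: 2.98
position: [0.4874, -0.1588, 0.2704]
tool_rot: [[-0.966, 0.259, -0.001], [0.259, 0.966, 0.001], [0.001, 0.001, -1.0]]
ft_force: [-0.8, 0.1, -0.2]
grip_width: 0.0853
gripper_force: 0.0
shift tool [ 0.003  -0.0021  0.0004] turn tool [ 0.0007 -0.0008 -0.0001] q [ -31.3   15.9   73.3    0.    90.8 -106.3] t 2.975
[242.50699254 148.15626948]
[267.25621877 148.17006321]
[266.76144376 201.74344174]
[243.11911186 201.73019303]
```

View pics/w1.png

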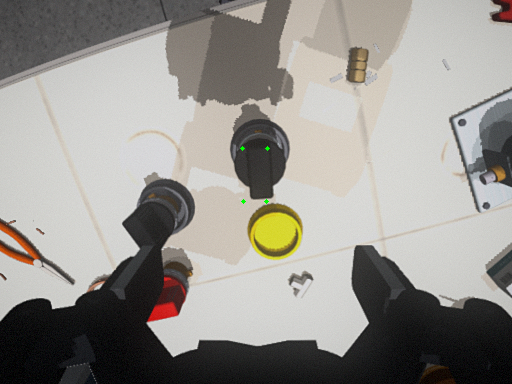

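The tall wing is at about (259,172) in the wrist view. The predicted corners are a few pixels off, so I'll enlarge with the contrast raised.

```bash
python3 - <<'E'
from h import *
d=np.load("w1.npz");im=d["pixels"][110:210,215:305,::-1]
o=cv2.resize(im,None,fx=6,fy=6,interpolation=cv2.INTER_CUBIC).astype(float)
o=np.clip((o/255)**.45*255,0,255).astype(np.uint8)
for i in range(0,100,10):cv2.line(o,(0,i*6),(8,i*6),(0,255,0));cv2.line(o,(i*6,0),(i*6,8),(0,255,0))
cv2.imwrite("pics/w1c.png",o)
E
```

```text
(no output)
```

View pics/w1c.png

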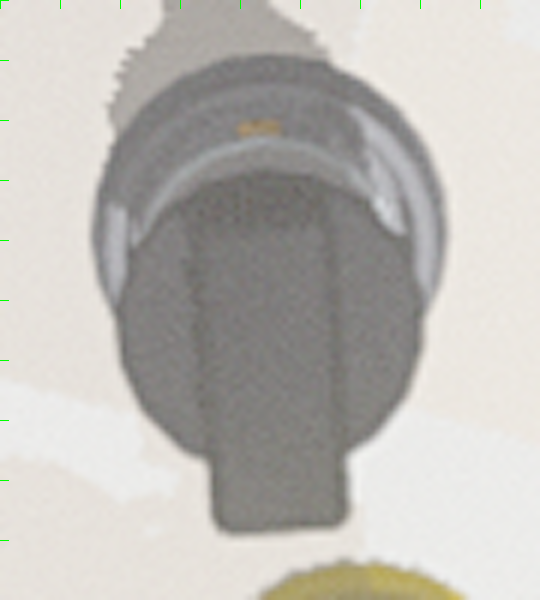

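```bash
python3 - <<'E'
from h import *
from rig import observe
d=np.load("w1.npz");u=np.array([[247,148.5],[270,148],[273.3,197.5],[250.5,198.3]])
f=lambda p:(P(d,np.array([p[0],p[1],.146])+np.array([[25,11,0],[25,-11,0],[-25,-11,0],[-25,11,0]])/1e3@R.from_euler('z',p[2]*100,degrees=True).as_matrix().T)-u).ravel()
r=least_squares(f,[.484,-.16,1.65]);print(r.x,r.fun.round(1))
x,y,w=r.x[0],r.x[1],r.x[2]*100
print([P(np.load(n+"0.npz"),[x,y,.146]) for n in("side","scene")])
go(observe(),[x,y,.127-.0187],toolR(w))
E
```

```text
[ 0.48364479 -0.154901    1.68644092] [-0.8 -1.4  0.9 -2.4  0.4  1.8 -0.5  2.4]
[array([[214.11781632, 214.48019043]]), array([[304.76561006, 173.75433763]])]
shift tool [0.0041 0.0044 0.1622] turn tool [ 0.0002 -0.001  -0.0656] q [ -31.5   15.9   73.4   -0.    90.8 -106.4] t 3.025
```

```bash
python3 -m jog '[[0,0,-0.066,0.0041,0.0044,0.04,100],[0,0,0,0,0,0.05,100],[0,0,0,0,0,0.04,100],[0,0,0,0,0,0.03,100],[0,0,0,0,0,0,100],[0,0,0,0,0,0,0],[0,0,0,0,0,0,0],[0,0,0,0,0,0,0],[0,0,0,0,0,0,0]]' 70 && python3 -m jog '[[0,0,0,0,0,0,0],[0,0,0,0,0,0,0],[0,0,0,0,0,0,0]]'
```

```text
time_s: 4.15
position: [0.4838, -0.1564, 0.1118]
tool_rot: [[-0.98, 0.199, 0.002], [0.199, 0.98, -0.001], [-0.002, -0.0, -1.0]]
ft_force: [0.0, 1.1, 3.9]
grip_width: 0.02
gripper_force: 69.7
time_s: 4.53
position: [0.4838, -0.1563, 0.1118]
tool_rot: [[-0.98, 0.199, 0.001], [0.199, 0.98, -0.001], [-0.002, -0.0, -1.0]]
ft_force: [0.6, 0.5, 5.7]
grip_width: 0.0201
gripper_force: 69.8
```

```bash
python3 -m jog '[[0,0,0,0,0,-0.03,0],[0,0,0,0,0,-0.03,0],[0,0,0,0,0,-0.05,0],[0,0,0,0,0,-0.05,0],[0,0,0,0,0,-0.03,0],[0,0,0,-0.002,0.048,0,0],[0,0,0,-0.002,0.048,0,0],[0,0,0,-0.002,0.048,0,0],[0,0,0,-0.002,0.048,0,0],[0,0,0,0,0,0,0]]'
python3 - <<'E'
from h import *
from rig import observe,optics
d=optics.get_image("wrist");np.savez("w2.npz",**d)
C=np.array([.5495,.1761,.095])
o=P(d,C)[0];print(o,observe()["q"].round(1),observe()["position"])
im=d["pixels"][:,:,::-1].copy();u,v=(int(np.clip(o[0]-65,0,512-130))),int(np.clip(o[1]-60,0,384-120))
z=cv2.resize(im[v:v+120,u:u+130],None,fx=5,fy=5,interpolation=cv2.INTER_CUBIC)[:,:]
z=(np.clip((z/255.)**.6,0,1)*255).astype(np.uint8);print(u,v)
for i in range(0,130,10):cv2.line(z,(0,i*5),(8,i*5),(0,255,0));cv2.line(z,(i*5,0),(i*5,8),(0,255,0))
sm=cv2.resize(im,(150,112));z[-112:,:150]=sm
cv2.imwrite("pics/w2.png",z)
E
```

```text
time_s: 5.78
position: [0.5294, 0.0331, 0.3004]
tool_rot: [[-0.981, 0.195, -0.001], [0.195, 0.981, 0.001], [0.001, 0.0, -1.0]]
ft_force: [0.5, -1.6, -2.8]
grip_width: 0.0208
gripper_force: 69.6
[381.44967256 155.59183951] [ -9.4  17.1  66.8  -0.   96.2 -88. ] [0.52930329 0.03148609 0.30037812]
316 95
```

View pics/w2.png

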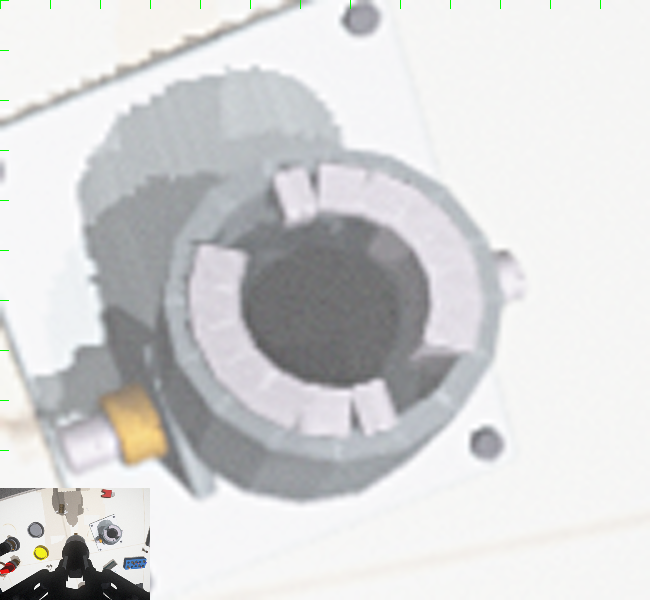

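The wrist view shows the lip ring clearly. The slot gaps are at crop (262,215) upper left and (415,380) lower right, and the fine seams are only segment joints. Now I fit the mouth and the slot angle.

```bash
python3 - <<'E'
from h import *
d=np.load("w2.npz");s=np.load("side0.npz");c=np.load("scene0.npz")
cv=lambda a:np.array(a)/5.+[316,95]
inn=cv([(243,290),(330,386),(430,300),(425,345),(385,222),(350,213),(250,340),(280,370)])
out=cv([(190,290),(220,385),(300,432),(483,310),(455,210),(365,166)])
def inv(C,S,u):
    return np.array([least_squares(lambda p:P(d,C+S@[p[0],p[1],0])[0]-q,[0,0]).x for q in u])
def f(p,full=True):
    C=np.array([p[0],p[1],.095]);S=sock(p[2]*100)
    return np.r_[np.linalg.norm(inv(C,S,inn),axis=1)-.0215,np.linalg.norm(inv(C,S,out),axis=1)-p[3]/10]*1e3
r=least_squares(f,[.5495,.176,1.92,.33],x_scale=[.01,.01,.1,.01],diff_step=1e-3);print(r.x,r.fun.round(1))
for phi in (r.x[2],1.9,1.98,2.02):
    g=least_squares(lambda p:f([p[0],p[1],phi,p[2]]),[.5495,.176,.33],diff_step=1e-3)
    C=np.array([g.x[0],g.x[1],.095]);S=sock(phi*100)
    co=inv(C,S,cv([(248,250),(290,222),(425,350),(380,380),(193,245),(275,175),(475,352),(398,430)]))
    print(phi,g.x,g.cost,np.degrees(np.arctan2(co[:,1],co[:,0])).round(0))
    for n,q in(("side",s),("scene",c)):
        k=P(q,ring(C,S,g.x[2]/10));print(n,k.min(0),k.max(0),P(q,C))
# bolts of base plate in wrist: orientation
b=cv([(361,18),(487,443)]);print(b)
E
```

```text
[0.54878195 0.1783084  1.99388219 0.33135437] [-0.4 -0.5 -0.8  0.9 -0.  -0.6  0.3 -0.2  0.   0.3 -0.3 -0.7  0.9 -0.2]
1.993882190419551 [0.54878183 0.17830821 0.33135549] 1.9441124602057098 [  28.   -2. -153.  175.   37.   -7. -144.  172.]
side [204.24358081 136.78714224] [225.52062181 156.5762648 ] [[214.78775323 146.5691319 ]]
scene [151.82071966 224.64246714] [184.27282296 251.71132498] [[168.27309424 237.85382904]]
1.9 [0.54871272 0.17839482 0.33721174] 2.715236979596243 [  38.    6. -145. -177.   46.    2. -135. -180.]
side [204.27422156 136.95225749] [225.43666219 156.38826367] [[214.75701414 146.55595326]]
scene [151.25322902 223.97480599] [184.82342425 252.470755  ] [[168.25545672 237.88475006]]
1.98 [0.54877042 0.17832117 0.33212057] 1.9589293113802504 [  30.   -1. -152.  176.   38.   -5. -142.  174.]
side [204.26094527 136.80543783] [225.50312856 156.55127081] [[214.78277446 146.56721431]]
scene [151.75255892 224.53898892] [184.35911414 251.82094159] [[168.27075528 237.85866943]]
2.02 [0.54880418 0.17828354 0.33001085] 1.9925312696376105 [  26.   -4. -156.  173.   34.   -9. -146.  170.]
side [204.22583031 136.74009283] [225.56072328 156.61614704] [[214.79745988 146.57275354]]
scene [151.96914925 224.82764312] [184.15144976 251.49602284] [[168.27737514 237.84448293]]
[[388.2  98.6]
 [413.4 183.6]]
```

```bash
python3 - <<'E'
from h import *
d=np.load("w2.npz")
B=[least_squares(lambda p:P(d,[p[0],p[1],.006])[0]-q,[.55,.17]).x for q in ([388.2,98.6],[413.4,183.6],[315.5,129])]
print(B)
for a,b in((0,1),(0,2)):
    v=B[b]-B[a];print(np.linalg.norm(v),np.degrees(np.arctan2(v[1],v[0])))
# cartridge in hand
print(P(d,[.53,.033,.19]))
from rig import observe
o=observe()
for phi in(196,199):
  C=np.array([.5488,.1783,.095]);S=sock(phi);sl=212.5-phi
  Rc=S@R.from_euler('z',sl,degrees=True).as_matrix()
  # tool: grasp at cartridge z .122 -> tcp foot distance ; tool x = cart x mapped, tool z=-cart z
  for sgn in(1,-1):
    Rt=np.c_[sgn*Rc[:,0],-sgn*Rc[:,1],-Rc[:,2]]
    L=.1118-.006
    print(phi,sgn,"pose",C+S[:,2]*(L+.03),Rt.round(3).tolist());go(o,C+S[:,2]*(L+.03),Rt)
E
```

```text
[array([0.49322802, 0.22492181]), array([0.62223451, 0.25150985]), array([0.51578878, 0.11891574])]
0.13171787597119536 11.6455115448106
0.10838024139282876 -77.98527640622598
[[257.27259031 183.36321868]]
196 1 pose [0.48353033 0.15958422 0.21260625] [[-0.72, -0.501, 0.481], [-0.502, 0.854, 0.138], [-0.479, -0.142, -0.866]]
shift tool [0.07   0.1166 0.0878] turn tool [-0.0505 -0.5353 -0.7475] q [ -9.4  17.1  66.8  -0.   96.2 -88. ] t 5.825
196 -1 pose [0.48353033 0.15958422 0.21260625] [[0.72, 0.501, 0.481], [0.502, -0.854, 0.138], [0.479, 0.142, -0.866]]
shift tool [0.07   0.1166 0.0878] turn tool [-0.6657  0.0628  2.3087] q [ -9.4  17.1  66.8  -0.   96.2 -88. ] t 5.825
199 1 pose [0.48459929 0.15619392 0.21260625] [[-0.72, -0.508, 0.473], [-0.495, 0.854, 0.163], [-0.486, -0.117, -0.866]]
shift tool [0.0683 0.1135 0.0878] turn tool [-0.0784 -0.5319 -0.7475] q [ -9.4  17.1  66.8  -0.   96.2 -88. ] t 5.825
199 -1 pose [0.48459929 0.15619392 0.21260625] [[0.72, 0.508, 0.473], [0.495, -0.854, 0.163], [0.486, 0.117, -0.866]]
shift tool [0.0683 0.1135 0.0878] turn tool [-0.6614  0.0975  2.3087] q [ -9.4  17.1  66.8  -0.   96.2 -88. ] t 5.825
```

```bash
cat >> h.py <<'E'
PHI=192.
def target(C,sl,out,tilt=None):
    S=sock(PHI);Rc=S@R.from_euler('z',sl,degrees=True).as_matrix()
    return C+S[:,2]*(.1058+out),np.c_[Rc[:,0],-Rc[:,1],-Rc[:,2]]
def rel(o,C): # foot in socket frame, turn of tool x, tilt
    S=sock(PHI);A=o["tool_rot"];z=-A[:,2];f=S.T@(o["position"]-z*.1058-C);x=S.T@A[:,0]
    print("foot mm",(f*1e3).round(1),"turn",np.degrees(np.arctan2(x[1],x[0])).round(1),"tilt",np.degrees(np.arccos(min(1,z@S[:,2]))).round(1),"F sock",(S.T@o["ft_force"]).round(1),"T",(S.T@o["wrist_torque"]).round(2),"q",o["q"].round(0),"t",o["time_s"])
E
python3 - <<'E'
from h import *
from rig import observe
o=observe();C=np.array([.5487,.1784,.095]);go(o,*target(C,20,.03))
E
```

```text
shift tool [0.0721 0.121  0.0878] turn tool [-0.0155 -0.5372 -0.739 ] q [ -9.4  17.1  66.8  -0.   96.2 -88. ] t 5.825
```

```bash
python3 -m jog '[[-0.0026,-0.0895,-0.1232,0,0,0,0],[-0.0026,-0.0895,-0.1232,0,0,0,0],[-0.0026,-0.0895,-0.1232,0,0,0,0],[-0.0026,-0.0895,-0.1232,0,0,0,0],[-0.0026,-0.0895,-0.1232,0,0,0,0],[-0.0026,-0.0895,-0.1232,0,0,0,0],[0,0,0,0,0,0,0]]' 90
python3 - <<'E'
from h import *
from rig import observe
o=observe();C=np.array([.5487,.1784,.095]);go(o,*target(C,20,.03));rel(o,C)
E
```

```text
time_s: 6.7
position: [0.5282, 0.029, 0.3002]
tool_rot: [[-0.729, -0.48, 0.488], [-0.499, 0.861, 0.101], [-0.469, -0.17, -0.867]]
ft_force: [-0.1, 0.0, -2.2]
grip_width: 0.0193
gripper_force: 93.5
shift tool [0.007  0.1534 0.0672] turn tool [-0.0019 -0.0022 -0.0055] q [ -17.3    3.3   90.4   16.1   60.6 -143.7] t 6.7
foot mm [-58.2 142.2  97.5] turn 19.7 tilt 0.2 F sock [ 1.2 -0.  -1.8] T [-0.08 -0.58 -0.02] q [ -17.    3.   90.   16.   61. -144.] t 6.7
```

```bash
python3 -m jog '[[0,0,0,0.0023,0.051,0,0],[0,0,0,0.0023,0.051,0,0],[0,0,0,0.0024,0.051,0.02,0],[0,0,0,0,0,0.03,0],[0,0,0,0,0,0.017,0],[0,0,0,0,0,0,0]]'
python3 - <<'E'
from h import *
from rig import observe,optics
o=observe();C=np.array([.5487,.1784,.095]);go(o,*target(C,20,.03));rel(o,C)
t=[]
for n in("side","scene","wrist"):
    d=optics.get_image(n);np.savez(n+"3.npz",**d);p=P(d,C)[0]
    w=40 if n!="wrist" else 60;x,y=(p-[w,w]).astype(int);x=max(0,min(x,512-2*w));y=max(0,min(y,384-2*w))
    k=400//w/2*1.0
    im=cv2.resize(d["pixels"][y:y+2*w,x:x+2*w,::-1],(400,400) if n!="wrist" else (400,400),interpolation=cv2.INTER_CUBIC);print(n,x,y,w,p)
    t.append(im)
cv2.imwrite("pics/m3.png",np.hstack(t[:2]))
cv2.imwrite("pics/w3.png",t[2])
E
```

```text
time_s: 7.45
position: [0.4835, 0.165, 0.2124]
tool_rot: [[-0.728, -0.482, 0.487], [-0.5, 0.86, 0.102], [-0.468, -0.17, -0.867]]
ft_force: [0.1, 0.4, -3.1]
grip_width: 0.0196
gripper_force: 93.3
shift tool [ 0.0012 -0.     -0.0009] turn tool [-0.0007 -0.0029 -0.0042] q [   3.1    6.   102.8    6.5   41.8 -122.3] t 7.45
foot mm [-0.8 -0.2 29.1] turn 19.8 tilt 0.2 F sock [ 1.4 -0.4 -2.8] T [-0.03 -0.5  -0.06] q [   3.    6.  103.    6.   42. -122.] t 7.45
side 174 106 40 [214.75211574 146.55559656]
scene 128 197 40 [168.25680431 237.88833442]
wrist 197 113 60 [257.99007104 173.85358776]
```

View pics/m3.png

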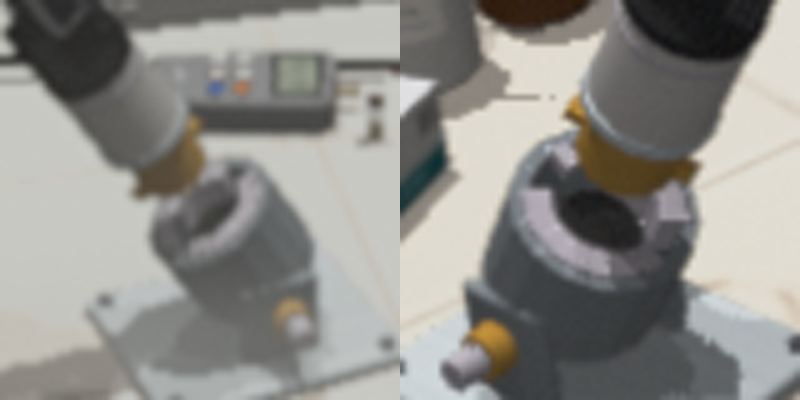

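Side and scene views show the foot just above the mouth, lugs roughly facing the slots. I'll overlay the kinematic model to compare.

```bash
python3 - <<'E'
from h import *
from rig import observe
o=observe();C=np.array([.5487,.1784,.095]);S=sock(PHI);A=o["tool_rot"];Rc=np.c_[A[:,0],-A[:,1],-A[:,2]];F=o["position"]+A[:,2]*.1058
t=[]
for n,x,y in(("side",174,106),("scene",138,197)):
    d=np.load(n+"3.npz");k=10 if n=="side" else 8;w=400//k;h=600//k
    x0,y0=(190,108) if n=="side" else (148,195)
    im=cv2.resize(d["pixels"][y0:y0+h,x0:x0+w,::-1],(w*k,h*k),interpolation=cv2.INTER_CUBIC)
    for X,col in((ring(C,S,.0215),(0,255,0)),(ring(C,S,.0332),(0,255,0)),(ring(F,Rc,.0165),(255,0,255)),(ring(F,Rc,.027,.036),(255,0,255)),
        (F+np.array([[27.5,4.5,10],[27.5,-4.5,10],[27.5,-4.5,16],[27.5,4.5,16]])/1e3@Rc.T,(0,0,255)),(F+np.array([[-27.5,4.5,10],[-27.5,-4.5,10],[-27.5,-4.5,16],[-27.5,4.5,16]])/1e3@Rc.T,(255,0,0))):
        cv2.polylines(im,[np.int32((P(d,X)-[x0,y0]+.5)*k)],True,col,1,cv2.LINE_AA)
    t.append(im)
cv2.imwrite("pics/m4.png",np.hstack(t))
E
```

```text
(no output)
```

View pics/m4.png

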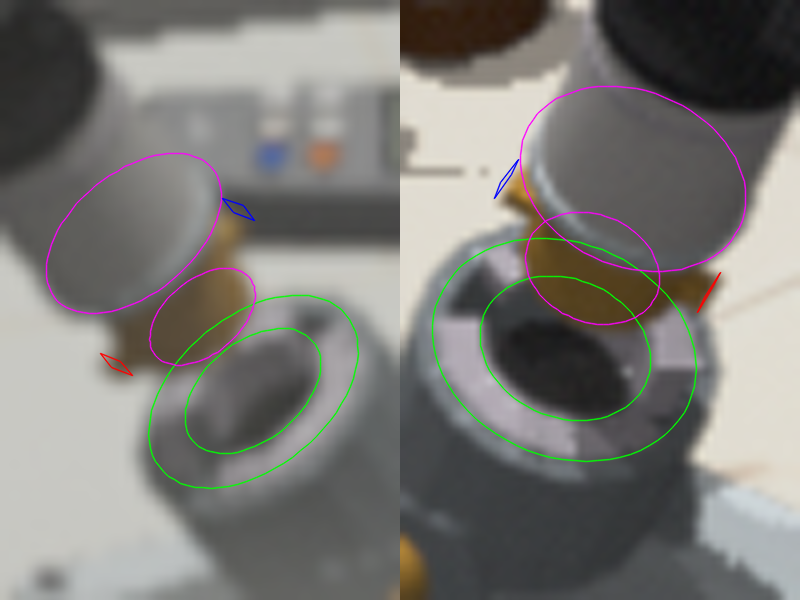

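```bash
python3 - <<'E'
from h import *
C=np.array([.5487,.1784,.095]);S=sock(PHI)
for n,x0,y0,k,dx,pts in(("side",190,108,10,0,[(315,322),(185,445)]),("scene",148,195,8,400,[(445,318),(505,255),(580,440),(665,380)])):
    d=np.load(n+"3.npz")
    for u in pts:
        q=np.array([u[0]-dx,u[1]])/k+[x0,y0]-.5
        v=least_squares(lambda p:P(d,C+S@[p[0],p[1],0])[0]-q,[0,0]).x*1e3;print(n,v.round(1),np.degrees(np.arctan2(v[1],v[0])).round(0))
    for a in(10,20,30):print(a,(P(d,C+S@R.from_euler('z',a,degrees=True).apply([[.03,0,0],[-.03,0,0]]).T@np.eye(2) if 0 else (C+R.from_euler('z',a,degrees=True).apply([[.03,0,0],[-.03,0,0]])@S.T))-[x0,y0]+.5)*k+[dx,0])
E
```

```text
side [-25.3  -5.9] -167.0
side [23.9 -0.3] -1.0
10 [[176.84280728 467.97778805]
 [327.84231422 313.5463352 ]]
20 [[187.71180825 474.08903445]
 [316.65566354 307.94142917]]
30 [[200.62739987 477.67606808]
 [303.59809139 304.85765426]]
scene [-23.4 -19.5] -140.0
scene [-29.3   6.3] 168.0
scene [ 21.9 -16.1] -36.0
scene [21.4 14.2] 34.0
10 [[662.35990599 420.0143943 ]
 [470.77480548 274.69054617]]
20 [[672.7211952 406.462873 ]
 [459.5091062 287.5651855]]
30 [[679.76244062 391.24361996]
 [451.39176106 302.37909164]]
```

```bash
cat > st.py <<'E'
from h import *
from rig import observe
rel(observe(),np.array([.5487,.1784,.095]))
E
python3 -m jog '[[0,0,0.03,0.001,0,0.012,0],[0,0,0,0,0,0.012,0],[0,0,0,0,0,0.005,0],[0,0,0,0,0,0.004,0],[0,0,0,0,0,0.003,0],[0,0,0,0,0,0,0]]' >/dev/null; python3 st.py
```

```text
foot mm [-0.7 -0.  -6. ] turn 18.2 tilt 0.1 F sock [ 1.7 -0.5 -2.6] T [ 0.01 -0.54 -0.03] q [   3.   10.  104.    7.   36. -121.] t 8.35
```

```bash
python3 -m jog '[[0,0,0,0,0,0.002,0],[0,0,0,0,0,0.0015,0],[0,0,0,0,0,0,0]]' >/dev/null; python3 st.py; python3 -m jog '[[0,0,0,0,0,0.0015,0],[0,0,0,0,0,0.001,0],[0,0,0,0,0,0,0]]' >/dev/null; python3 st.py
```

```text
foot mm [-0.6 -0.  -9.5] turn 18.2 tilt 0.1 F sock [ 2.6  0.4 -2. ] T [ 0.06 -0.54 -0.01] q [   3.   10.  104.    7.   36. -121.] t 8.725
foot mm [ -0.7   0.  -12. ] turn 18.2 tilt 0.1 F sock [ 1.3 -0.  -3.1] T [ 0.03 -0.54 -0.01] q [   4.   11.  104.    7.   36. -121.] t 9.1
```

```bash
python3 -m jog '[[0,0,0,0,0,0.001,0],[0,0,0,0,0,0.001,0],[0,0,0,0,0,0,0]]' >/dev/null; python3 st.py; python3 -m jog '[[0,0,0,0,0,0.001,0],[0,0,0,0,0,0.001,0],[0,0,0,0,0,0,0]]' >/dev/null; python3 st.py
```

```text
foot mm [ -0.7   0.  -14. ] turn 18.2 tilt 0.1 F sock [ 1.1  0.1 -3. ] T [ 0.06 -0.51  0.05] q [   4.   11.  104.    7.   35. -121.] t 9.475
foot mm [ -0.9  -0.  -15.7] turn 18.2 tilt 0.1 F sock [1.3 0.6 3.7] T [ 0.07 -0.59 -0.01] q [   4.   11.  104.    7.   35. -121.] t 9.85
```

```bash
python3 -m jog '[[0,0,0,0,0,0.001,0],[0,0,0,0,0,0.001,0],[0,0,0,0,0,0,0]]' >/dev/null; python3 st.py; python3 -m jog '[[0,0,0,0,0,0.002,0],[0,0,0,0,0,0.002,0],[0,0,0,0,0,0.002,0],[0,0,0,0,0,0,0]]' >/dev/null; python3 st.py
```

```text
foot mm [ -0.8  -0.  -17.9] turn 18.2 tilt 0.1 F sock [ 2.  -0.6  4.9] T [ 0.01 -0.61 -0.01] q [   4.   11.  104.    7.   35. -121.] t 10.225
foot mm [ -0.8  -0.  -24. ] turn 18.2 tilt 0.1 F sock [ 2.1 -0.3  8. ] T [-0.03 -0.64 -0.02] q [   4.   12.  104.    7.   34. -122.] t 10.725
```

```bash
python3 -m jog '[[0,0,0,0,0,0.002,0],[0,0,0,0,0,0.0015,0],[0,0,0.07,0,0,0,0],[0,0,0.07,0,0,0,0],[0,0,0.07,0,0,0,0],[0,0,0,0,0,0,0]]' >/dev/null; python3 st.py; python3 -m jog '[[0,0,0.08,0,0,0,0],[0,0,0.08,0,0,0,0],[0,0,0.08,0,0,0,0],[0,0,0.08,0,0,0,0],[0,0,0.08,0,0,0,0],[0,0,0.08,0,0,0,0],[0,0,0.08,0,0,0,0],[0,0,0.08,0,0,0,0],[0,0,0,0,0,0,0]]' >/dev/null; python3 st.py
```

```text
foot mm [ -1.1   0.1 -27.3] turn 6.1 tilt 0.1 F sock [1.4 1.2 9. ] T [ 0.16 -0.62  0.  ] q [   4.   13.  104.    7.   33. -109.] t 11.475
foot mm [ -0.8   0.3 -27.3] turn -30.6 tilt 0.1 F sock [2.5 1.5 9.5] T [ 0.53 -0.79 -0.04] q [  4.  13. 104.   7.  33. -73.] t 12.6
```

```bash
python3 -m jog '[[0,0,0.05,0,0,0,0],[0,0,0.05,0,0,0,0],[0,0,0.05,0,0,0,0],[0,0,0,0,0,0,0]]' >/dev/null; python3 st.py; python3 -m jog '[[0,0,0.04,0,0,0,0],[0,0,0.03,0,0,0,0],[0,0,0,0,0,0,0]]' >/dev/null; python3 st.py
```

```text
foot mm [ -0.5   0.3 -27.4] turn -39.1 tilt 0.1 F sock [2.9 2.  9.5] T [ 0.63 -0.91 -0.02] q [  4.  13. 104.   7.  34. -64.] t 13.1
foot mm [ -0.1   0.4 -27.4] turn -43.1 tilt 0.1 F sock [2.7 2.3 9.7] T [ 0.71 -1.16  0.22] q [  4.  13. 104.   7.  34. -60.] t 13.475
```

```bash
python3 -m jog '[[0,0,0.03,0,0,0,0],[0,0,0,0,0,0,0]]' >/dev/null; python3 st.py
```

```text
foot mm [  0.3   0.5 -27.5] turn -44.8 tilt 0.1 F sock [ 3.7  3.3 10.1] T [ 0.95 -1.38  0.27] q [  4.  13. 104.   7.  34. -59.] t 13.725
```

```bash
python3 -m jog '[[0,0,-0.035,0,0,0,0],[0,0,0,0,0,-0.002,0],[0,0,0,0,0,-0.002,0],[0,0,0,0,0,-0.002,0],[0,0,0,0,0,0,0]]' >/dev/null; python3 st.py;python3 -m jog '[[0,0,0,0,0,-0.001,0],[0,0,0,0,0,-0.001,0],[0,0,0,0,0,0,0]]' >/dev/null; python3 st.py
```

```text
foot mm [  0.2   0.4 -21.6] turn -42.8 tilt 0.1 F sock [3.4 2.2 7. ] T [ 0.78 -1.17 -0.01] q [  4.  12. 104.   7.  34. -60.] t 14.35
foot mm [  0.3   0.4 -19.7] turn -42.8 tilt 0.1 F sock [2.6 2.7 5.1] T [ 0.82 -1.13  0.05] q [  4.  12. 104.   7.  35. -60.] t 14.725
```

```bash
python3 -m jog '[[0,0,0,0,0,-0.001,0],[0,0,0,0,0,0,0]]' >/dev/null; python3 st.py
```

```text
foot mm [  0.6   0.2 -19.3] turn -42.9 tilt 0.1 F sock [ 3.6  2.1 -7.7] T [ 0.79 -1.02  0.03] q [  4.  12. 104.   7.  35. -60.] t 14.975
```

The lugs are held by the pocket: the axial pull rose sharply over 0.4 mm. Now I release and retreat.

```bash
python3 -m jog '[[0,0,0,0,0,0.0005,0],[0,0,0,0,0,0,100],[0,0,0,0,0,0,100],[0,0,0,0,0,0,100],[0,0,0,0,0,0,100],[0,0,0,0,0,-0.02,100],[0,0,0,0,0,-0.05,100],[0,0,0,0,0,-0.06,100],[0,0,0,0,0,-0.02,100],[0,0,0,0,0,0,100]]'
python3 - <<'E'
from h import *
from rig import optics
C=np.array([.5487,.1784,.095]);S=sock(PHI);t=[]
F=C-S[:,2]*.02
for n,x0,y0,k in(("side",170,80,5),("scene",128,170,5)):
    d=optics.get_image(n);im=cv2.resize(d["pixels"][y0:y0+110,x0:x0+80,::-1],(400,550),interpolation=cv2.INTER_CUBIC)
    for r,z in((.027,.036),(.027,.1)): cv2.polylines(im,[np.int32((P(d,ring(F,S,r,z))-[x0,y0]+.5)*k)],True,(255,0,255),1,cv2.LINE_AA)
    t.append(im)
cv2.imwrite("pics/m5.png",np.hstack(t))
E
```

```text
time_s: 16.23
position: [0.4332, 0.1542, 0.3018]
tool_rot: [[-0.76, 0.423, 0.494], [0.534, 0.839, 0.103], [-0.371, 0.342, -0.864]]
ft_force: [1.0, 0.4, -0.9]
grip_width: 0.0852
gripper_force: 0.0
```

View pics/m5.png

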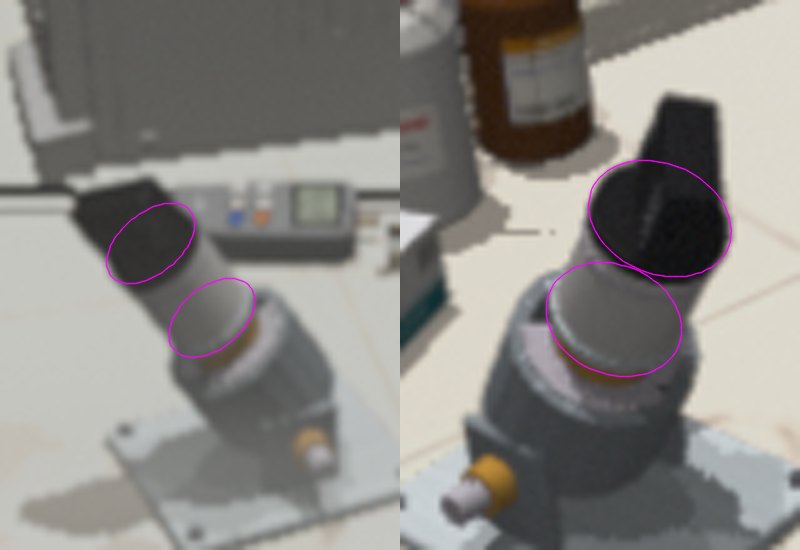

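The cartridge sits in line with the socket, and the model outline at foot −20 mm matches both views (collar at about (215,320) and (615,370)). The gripper is clear.

```bash
python3 -c "
from rig import job
print(job.close_job())"
```

```text
the job is handed in; nothing more can be done
None
```

The tall cartridge is locked in the socket by force feel and camera check, released with the gripper clear, and the short one was never touched; the job is handed in (at about 16 s), but no verdict came back.

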